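# Put the analyser's reference standards away

### The arm

A 6-joint arm with a two-finger parallel gripper is mounted at the origin on the work surface. World frame = base frame: x ahead of the robot, y to its left, z up, the work surface at z = 0. Lengths are in m, angles in degrees, forces in N, time in s.
With the tool pointing down it reaches from about 0.375 to 0.9 m from the base axis. Payload 3.1 kg.
Tool frame: the origin (TCP) lies on the centre line of the jaws, within the pads' length; the fingertips stand 17 mm ahead of it and the grasp point (between the pads) lies 2 mm behind it; z points along the fingers, y is the line along which they close (so a half turn about z gives the same grasp; the last joint's range is limited). The gripper opens to 87 mm and grips with 3 to 60 N. Pads are 19 mm wide; open, the fingers measure 117 mm over their backs; the gripper's body (75 mm by 190 mm) begins 51 mm behind the grasp point.
Start: joints at [-10.227, 30.224, 82.088, -0, 67.689, -10.227], TCP at [0.625, 0, 0.24] pointing down, gripper open.
Joint ranges: [-176.69, 176.69], [-43.24, 126.21], [12.49, 139.97], [-82, 262], [0, 151.66], [-163.58, 163.58]. Speed limits (degrees/s): [159.86, 159.86, 180, 180, 180, 180].

### API

Orientations are given as a 3x3 rotation matrix whose columns are the frame's x, y, z axes.
In Python, from rig import bot, imaging, finder gives the robot as it stands. The module is installed in compiled form; this text tells all that it offers.
- The arm moves only by the tool play_rows, never from a script. Its argument "motion" is a list that holds one entry, the list of rows, each a list of 6 numbers: the shift along the tool's x, y, z in normalised numbers (1 is 0.75 m), then the turn, a rotation vector about the tool's x, y, z in fractions of the full range, 1 being 60 degrees. In form: [[[dx, dy, dz, wx, wy, wz], ...]]. A call has 1 to 8 rows; each row is the pose to reach, as a shift and turn from the pose commanded when the call began, along the tool's axes at that moment; what a row does not reach only later rows make up. A row lasts 1/12 s, in which the tool goes at most 41.7 mm and 7.16 degrees, less where a joint would pass 70% of its speed; a pose out of reach is approached as far as the arm can. A call with a gripper value outside its range is refused whole. "fingers" is the finger opening in m, from 0 to 0.087, set as the call begins (left out, the last holds). The fingers move at their own pace and stop on an object; the grip force is fixed at half the most. Time passes only in rows, so rows that repeat a pose let the fingers close. It gives the time, the measured TCP pose, the force, the opening and the grip force at its end, in the units of the state.
- bot.read_state(): the state, without advancing time (a new reading comes with each control period).
- imaging.capture(name): name is "scene" or "side" or "wrist"; returns a dict with "frame" (480x640x3 uint8, red, green, blue), "camera_matrix" (3x3 intrinsics, pixels), "R" (3x3) and "t" (3): a world point X has camera coordinates R X + t. Camera axes: x right, y down, z forward; pixel columns grow to the right and rows downward; lengths in m; the calibration is good to about 2 mm. The wrist camera is an equidistant fisheye: a pixel r from the principal point sees the ray r / f radians off the axis. A picture is of the moment at which its call begins. There is no depth.
- bot.hand_in(): hands the job in; it is judged then, once.
Trained networks look in the newest picture that a camera, given by its name, has taken for a name from the list of things; names that differ only in an ending like _2 or _b are one class to them, and where a whole thing is asked for, a point or a joint stands for the part that bears it (a point fixed in the world has none). Each returns a list of dicts, best first, with "confidence" (0 to 1); they miss things now and then, are a little off and sometimes report something else, mostly with a low value. They report only what shows in the picture. A call takes as long as a camera call. They do not tell look-alikes from the thing itself.
- finder.recognise(camera, name): "at" ([x, y, z] in m, in world coordinates, good to about 4 mm: the middle of the surface that is visible of it).
- finder.outline_of(camera, name): "pixels" (480x640 bool, what is visible of it).
The state is a dict: "time_s": time; "joint_positions": joint angles; "qvel": joint speeds; "tau": joint torques, N m; "position": TCP position; "tcp_rot": TCP orientation; "force": force on the tool from outside, world axes, zero at the start; "moment": the same for the moment, N m; "opening": opening from 0.0 (shut) to 1.0 (fully open); "grasp_force": force on a finger pad.
Only numpy, scipy, OpenCV 4.12 (cv2) and the standard library are available. Lean on these libraries where they do the work, as an engineer would, in place of code of your own. Each camera call takes 0.05 s, during which the arm holds its last target. There are 200 camera calls.

### The job

The check of the analyser is over: take the stack of four reference standards on the check plate apart and put each one in the storage tray of its own shape and size, upright and flat on the tray's floor. Set each piece down before you let go, do not drop any, and leave the dish of pellets where it is.

Things in the scene. Friction and masses are not known exactly. Their poses are not given: they have to be found in the camera images.
- pin: Brass reference standard, a plain upright cylinder, 20 mm in diameter and 34 mm tall, about 90 g: the top piece of the stack. Origin at the centre of its underside, z up along its axis.
- hex_block: Dark steel reference standard, a hexagonal prism, 32 mm across the flats and 28 mm tall, about 200 g: second from the top of the stack, under the pin. Origin at the centre of its underside, z up; its y axis is square to one pair of flats, the other flats follow every 60 degrees.
- square_block: White ceramic reference standard, a square block 45 x 45 mm and 28 mm tall, about 210 g: third from the top of the stack, under the hexagonal block. Origin at the centre of its underside, z up; x and y are square to its sides.
- disc: Dull grey metal reference standard, a round disc 66 mm in diameter and 28 mm tall, about 250 g: the bottom piece of the stack, under the square block. Origin at the centre of its underside, z up along its axis.
- check_plate: Fixed round cream-painted plate, 110 mm in diameter and 8 mm high, on which the stack (disc, square block, hexagonal block, pin, each standing loose on the one below, centred to within a few mm) stands at the start. Origin at the centre of its underside, on the bench.
- small_round_tray: Fixed shallow storage tray with a light grey rim and a dark floor, round, 36 mm inside and 48 mm outside: the place of the pin. Its floor is 5 mm and its rim 11 mm above the bench (6 mm thick); its piece has 8 mm of play all round. Origin at the centre of its underside, on the bench; z up.
- hex_tray: Fixed shallow storage tray with a light grey rim and a dark floor, hexagonal, 48 mm inside and 60 mm outside across the flats, its y axis square to one pair of flats: the place of the hexagonal block. Its floor is 5 mm and its rim 11 mm above the bench (6 mm thick); its piece has 8 mm of play all round. Origin at the centre of its underside, on the bench; z up.
- square_tray: Fixed shallow storage tray with a light grey rim and a dark floor, square, 61 x 61 mm inside and 73 x 73 mm outside, x and y square to its sides: the place of the square block. Its floor is 5 mm and its rim 11 mm above the bench (6 mm thick); its piece has 8 mm of play all round. Origin at the centre of its underside, on the bench; z up.
- large_round_tray: Fixed shallow storage tray with a light grey rim and a dark floor, round, 82 mm inside and 94 mm outside: the place of the disc. Its floor is 5 mm and its rim 11 mm above the bench (6 mm thick); its piece has 8 mm of play all round. Origin at the centre of its underside, on the bench; z up.
- pellet_dish: Loose open glass dish of white pellets, 90 mm in diameter and 16 mm high, standing to one side of the work; to be left alone. Origin at the centre of its underside.
Things that resemble listed ones, but are neither listed nor needed, are in the scene too. Leave any green or purple look-alike of the square_block alone. What is shaped like the hex_block but pink or yellow is not meant.

How it is judged:
By the outcome, as a careful person would: the job done as asked, in the order asked, and still so for the second after the job is handed in, with the robot touching nothing.
It also fails if it takes over 118 s, if anything falls off the work surface, if the arm or the gripper's body presses on something with over 40 N, if the wrist force passes 120 N, or if a joint passes its speed limit or range.

## Working session

There is one attempt and no reset: what is moved stays moved. The work goes in short steps, Python scripts to look and compute and a tool call to move; the robot and the scene stay as the last step left them, time stands still between calls to the robot, and variables do not carry over. Pictures are saved under pics/ and viewed, at most 16 in all, crops included, and the job is handed in when it is done.

Besides the shell and the picture viewer there is one more tool, called in YAML: its name, and indented under it one key for each argument. play_rows: Moves the arm, as the interface text tells. Its arguments: {"type":"object","properties":{"motion":{"type":"array"},"fingers":{"type":"number"}},"required":["motion"]}

```bash
mkdir -p pics
cat > h.py <<'E'
from rig import bot, imaging, finder
import numpy as np, cv2
def snap(n,f):
    c=imaging.capture(n); cv2.imwrite('pics/'+f,c['frame'][:,:,::-1]); return c
E
python3 - <<'E'
from h import *
for cam in ['scene','side']:
    c=snap(cam,cam+'0.png')
    print(cam,c['camera_matrix'][0,0],c['R'].round(2).tolist(),c['t'].round(3))
    for n in ['pin','hex_block','square_block','disc','check_plate','small_round_tray','hex_tray','square_tray','large_round_tray','pellet_dish']:
        print(n,[(np.round(d['at'],3).tolist(),round(d['confidence'],2)) for d in finder.recognise(cam,n)])
s=bot.read_state(); print(s['time_s'],s['tcp_rot'],s['opening'])
E
```

```text
scene 501.7744550210477 [[-0.23, 0.97, 0.01], [0.77, 0.19, -0.61], [-0.59, -0.14, -0.79]] [ 0.117 -0.328  1.586]
pin [([0.479, -0.246, 0.086], 0.73), ([0.497, -0.229, 0.009], 0.37)]
hex_block [([0.598, -0.267, 0.028], 0.66), ([0.478, -0.247, 0.084], 0.46), ([0.481, -0.133, 0.029], 0.43)]
square_block [([0.481, -0.245, 0.062], 0.67), ([0.348, -0.216, 0.028], 0.62), ([0.503, -0.404, 0.028], 0.62)]
disc [([0.494, -0.245, 0.029], 0.75)]
check_plate [([0.494, -0.23, 0.007], 0.86)]
small_round_tray [([0.479, -0.001, 0.006], 0.54)]
hex_tray [([0.463, 0.256, 0.006], 0.72)]
square_tray [([0.641, 0.125, 0.003], 0.95)]
large_round_tray [([0.637, -0.114, 0.01], 0.71)]
pellet_dish [([0.579, 0.383, 0.01], 0.62)]
side 515.3454106539547 [[0.79, -0.61, 0.02], [-0.34, -0.46, -0.82], [0.51, 0.64, -0.57]] [-0.404  0.219  0.867]
pin [([0.461, -0.261, 0.117], 0.65)]
hex_block [([0.462, -0.263, 0.088], 0.79), ([0.587, -0.277, 0.023], 0.68), ([0.472, -0.132, 0.025], 0.58)]
square_block [([0.483, -0.412, 0.029], 0.97), ([0.333, -0.222, 0.028], 0.88), ([0.457, -0.267, 0.054], 0.56)]
disc [([0.445, -0.271, 0.008], 0.6), ([0.452, -0.274, 0.03], 0.58)]
check_plate [([0.447, -0.273, 0.007], 0.66)]
small_round_tray [([0.486, -0.013, 0.009], 0.67)]
hex_tray [([0.483, -0.012, 0.004], 0.62), ([0.462, 0.253, 0.003], 0.61)]
square_tray [([0.639, 0.117, 0.006], 0.55), ([0.452, -0.277, 0.031], 0.15)]
large_round_tray [([0.637, -0.122, 0.004], 0.7), ([0.455, -0.266, 0.054], 0.3)]
pellet_dish [([0.579, 0.388, 0.009], 0.75)]
1.1 [[ 1.31882245e-05  1.00000000e+00  1.05820092e-05]
 [ 1.00000000e+00 -1.31882495e-05  2.36857072e-06]
 [ 2.36871028e-06  1.05819780e-05 -1.00000000e+00]] 0.9924251079925988
```

View pics/scene0.png

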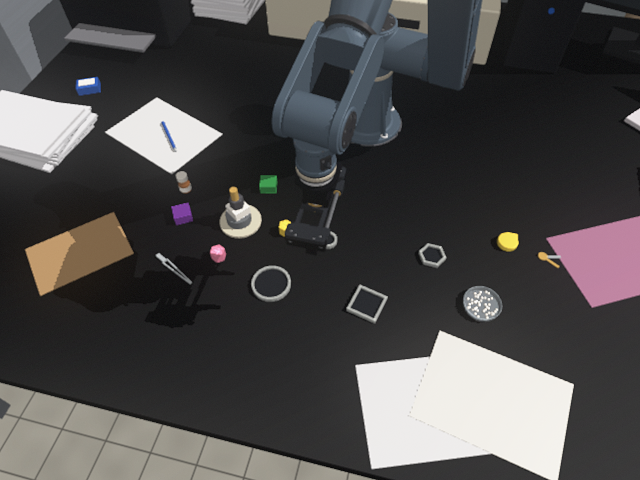

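View pics/side0.png

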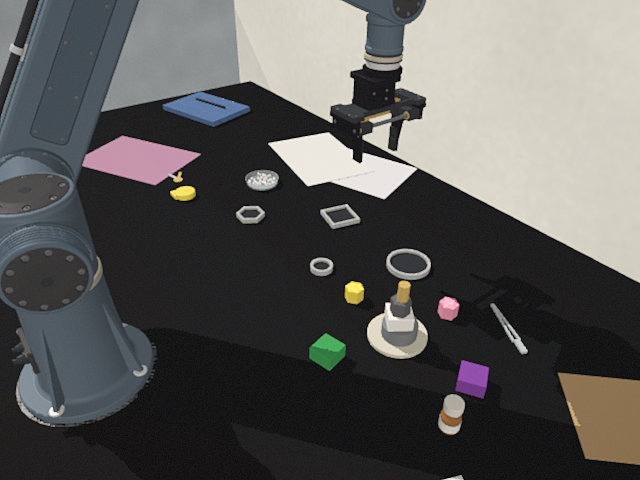

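The scene picture shows the stack at about (238,210), green and purple cubes at (268,184) and (182,213), and yellow and pink hexes at (285,228) and (218,253). The trays are small round (330,240), hex (432,255), square (367,303) and large round (271,284). In the side picture the stack stands at (400,325).

```bash
cat >> h.py <<'E'
from scipy.optimize import minimize
def proj(c,X,fish):
    Y=X@np.array(c['R']).T+np.array(c['t']); K=c['camera_matrix']
    if fish:
        r=np.hypot(Y[:,0],Y[:,1]); th=np.arctan2(r,Y[:,2]); s=th/np.maximum(r,1e-9)
        n=Y[:,:2]*s[:,None]
    else: n=Y[:,:2]/Y[:,2:]
    return n@K[:2,:2].T+K[:2,2]
def prism(kind,size,n=72):
    if kind=='round': a=np.arange(n)*2*np.pi/n; r=size/2
    if kind=='hex': a=np.radians(np.arange(6)*60); r=size/np.sqrt(3)   # flats square to y
    if kind=='square': a=np.radians(45+90*np.arange(4)); r=size/np.sqrt(2)
    return np.c_[r*np.cos(a),r*np.sin(a)]
def hull(P,z0,z1,p):
    x,y,w=p; R=np.array([[np.cos(w),-np.sin(w)],[np.sin(w),np.cos(w)]])
    Q=P@R.T+[x,y]; return np.r_[np.c_[Q,np.full(len(Q),z0)],np.c_[Q,np.full(len(Q),z1)]]
S=8
def dens(h):  # densify edges not needed: convex hull
    return cv2.convexHull(h.astype(np.float32))
def fit(views,P,z0,z1,x0,yaws):
    """views: list of (cap, fish, mask). fits hull of mask; returns best pose, per-view IoU"""
    M=[]
    for c,f,m in views:
        n,l,st,_=cv2.connectedComponentsWithStats(m.astype(np.uint8)); 
        k=1+np.argmax(st[1:,4]); pts=np.argwhere(l==k)[:,::-1].astype(np.float32)
        pts=np.concatenate([pts+[a,b] for a in(-.5,.5) for b in (-.5,.5)]).astype(np.float32)
        M.append((c,f,cv2.convexHull(pts)))
    def iou(p):
        o=[]
        for c,f,h in M:
            q=dens(proj(c,hull(P,z0,z1,p),f)); a,_=cv2.intersectConvexConvex(h,q)
            o.append(a/(cv2.contourArea(h)+cv2.contourArea(q)-a))
        return np.array(o)
    best=None
    for w in yaws:
        g=lambda v: -iou((v[0]*.01,v[1]*.01,v[2]*.2)).sum()
        r=minimize(g,[x0[0]*100,x0[1]*100,w/.2],method='Nelder-Mead',options=dict(initial_simplex=np.array([[0,0,0],[.6,0,0],[0,.6,0],[0,0,.8]])+[x0[0]*100,x0[1]*100,w/.2],xatol=1e-3,fatol=1e-5))
        if best is None or r.fun<best.fun: best=r
    v=best.x; return (v[0]*.01,v[1]*.01,np.degrees(v[2]*.2)),iou((v[0]*.01,v[1]*.01,v[2]*.2))
TR={'small_round_tray':('round',.048,(.48,-.01)),'hex_tray':('hex',.060,(.462,.255)),'square_tray':('square',.073,(.64,.12)),'large_round_tray':('round',.094,(.637,-.118)),'check_plate':('round',.110,(.47,-.25))}
def mask_near(cam,c,name,xy,z,fish=False):
    px=proj(c,np.array([[xy[0],xy[1],z]]),fish)[0]; b=None
    for d in finder.outline_of(cam,name):
        m=d['pixels']; 
        if m.sum()<20: continue
        cen=np.argwhere(m).mean(0)[::-1]; e=np.hypot(*(cen-px))
        if e<45 and (b is None or e<b[0]): b=(e,m)
    return None if b is None else b[1]
E
cat > t.py <<'E'
from h import *
caps={k:snap(k,k+'1.png') for k in ['scene','side','wrist']}
print(caps['wrist']['camera_matrix'].round(1).tolist(),caps['wrist']['R'].round(3).tolist(),caps['wrist']['t'].round(3))
for n,(k,s,xy) in TR.items():
    V=[]
    for cam,c in caps.items():
        f=cam=='wrist'; m=mask_near(cam,c,n,xy,.01,f)
        if m is not None: V.append((cam,(c,f,m)))
    h=.008 if n=='check_plate' else .011
    yw=[0] if k=='round' else ([-.7,-.35,0,.35] if k=='square' else [-.35,0,.35])
    for sub in [[v] for v in V]+[V]:
        p,i=fit([v for _,v in sub],prism(k,s),0,h,xy,yw)
        print(n,[v[0] for v in sub],np.round(p,4),i.round(3))
E
python3 t.py
```

```text
[[371.6, 0.0, 316.3], [0.0, 371.6, 246.2], [0.0, 0.0, 1.0]] [[1.0, 0.001, -0.0], [0.001, -0.97, 0.242], [0.0, -0.242, -0.97]] [-0.624 -0.03   0.39 ]
small_round_tray ['scene'] [ 0.4762 -0.0067 -6.4671] [0.511]
small_round_tray ['side'] [ 0.4832 -0.0123  2.9307] [0.869]
small_round_tray ['wrist'] [ 0.4796 -0.0119  5.9111] [0.956]
small_round_tray ['scene', 'side', 'wrist'] [ 0.4801 -0.0117 -2.2094] [0.423 0.829 0.949]
hex_tray ['scene'] [  0.4645   0.2579 -32.0948] [0.841]
hex_tray ['side'] [  0.467    0.2555 -35.1733] [0.912]
hex_tray ['wrist'] [0.4646 0.2479 4.2997] [0.417]
hex_tray ['scene', 'side', 'wrist'] [ 0.4659  0.2556 25.2851] [0.829 0.896 0.391]
square_tray ['scene'] [  0.6365   0.1229 -13.9289] [0.941]
square_tray ['side'] [  0.641    0.121  -13.4196] [0.95]
square_tray ['wrist'] [  0.6385   0.1217 -13.8508] [0.953]
square_tray ['scene', 'side', 'wrist'] [  0.6384   0.1219 -13.9817] [0.92  0.909 0.953]
large_round_tray ['scene'] [ 0.636  -0.1149  0.8099] [0.943]
large_round_tray ['side'] [ 0.6411 -0.1158 -7.421 ] [0.974]
large_round_tray ['wrist'] [ 0.6395 -0.1572 14.2906] [0.306]
large_round_tray ['scene', 'side', 'wrist'] [ 0.6396 -0.1162 -2.8305] [0.913 0.961 0.271]
check_plate ['scene'] [ 0.4708 -0.2507 10.0147] [0.908]
check_plate ['side'] [ 0.4737 -0.2537 -2.8009] [0.918]
check_plate ['scene', 'side'] [ 0.4724 -0.2523  5.3209] [0.878 0.901]
```

View pics/wrist1.png

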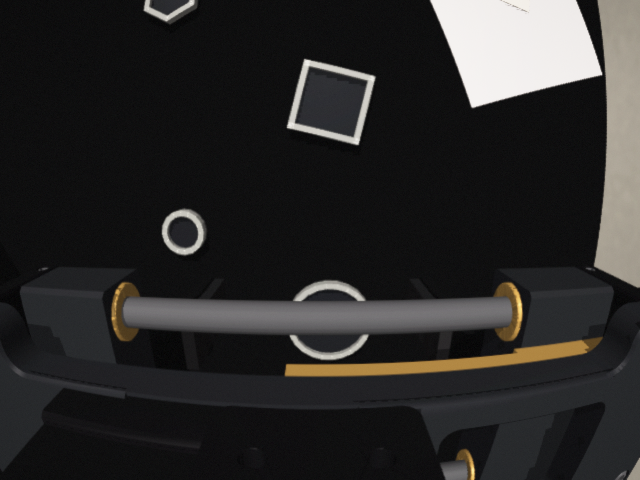

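The wrist camera sees the trays clear of the gripper: small round at (183,232), square at (332,102). I'll move beside the stack so that the wrist camera sees it.

The rows are not in the units I measure in: shifts go in shares of 0.75 m and turns go in shares of 60 degrees. I convert before sending: -0.33 m is -0.44, -0.153 m is -0.204.

play_rows:
  motion:
    - [[-0.44, -0.204, -0.0267, 0, 0, 0], [-0.44, -0.204, -0.0267, 0, 0, 0], [-0.44, -0.204, -0.0267, 0, 0, 0], [-0.44, -0.204, -0.0267, 0, 0, 0], [-0.44, -0.204, -0.0267, 0, 0, 0], [-0.44, -0.204, -0.0267, 0, 0, 0], [-0.44, -0.204, -0.0267, 0, 0, 0], [-0.44, -0.204, -0.0267, 0, 0, 0]]
  fingers: 0.05

```text
time_s: 2.67
position: [0.4839, -0.3036, 0.2582]
tcp_rot: [[-0.0, 1.0, 0.0], [1.0, 0.0, -0.0], [-0.0, 0.0, -1.0]]
force: [1.1, -0.9, 0.4]
opening: 0.585
grasp_force: 0.0
```

In the tool's units: -0.04 m is -0.0533, -0.018 m is -0.024.

play_rows:
  motion:
    - [[-0.0533, -0.024, 0, 0, 0, 0], [-0.0533, -0.024, 0, 0, 0, 0], [-0.0533, -0.024, 0, 0, 0, 0]]

```text
time_s: 2.92
position: [0.4659, -0.3444, 0.2579]
tcp_rot: [[0.005, 1.0, 0.0], [1.0, -0.005, -0.0], [-0.0, 0.0, -1.0]]
force: [-0.5, 1.3, 0.2]
opening: 0.577
grasp_force: 0.0
```

```bash
cat > s.py <<'E'
from h import *
import sys
tag=sys.argv[1]; names=sys.argv[2].split(',')
caps={k:snap(k,k+tag+'.png') for k in ['scene','side','wrist']}
ST={'pin':('round',.020,.092,.126),'hex_block':('hex',.032,.064,.092),'square_block':('square',.045,.036,.064),'disc':('round',.066,.008,.036),'check_plate':('round',.11,0,.008)}
xy=(.472,-.2515)
for n in names:
    k,s,z0,z1=ST[n]; V=[]
    for cam,c in caps.items():
        f=cam=='wrist'; m=mask_near(cam,c,n,xy,(z0+z1)/2,f)
        if m is not None: V.append((cam,(c,f,m)))
    yw=[0] if k=='round' else ([-.7,-.35,0,.35] if k=='square' else [-.35,0,.35])
    for sub in [[v] for v in V]+[V]:
        p,i=fit([v for _,v in sub],prism(k,s),z0,z1,xy,yw)
        print(n,[v[0] for v in sub],np.round(p,4),i.round(3))
print(bot.read_state()['position'])
E
python3 s.py 2 pin,hex_block,square_block,disc,check_plate
```

```text
pin ['side'] [ 0.4731 -0.2553  4.9505] [0.915]
pin ['wrist'] [ 0.4703 -0.255  13.3809] [0.925]
pin ['side', 'wrist'] [ 0.4705 -0.2556  8.6342] [0.822 0.912]
hex_block ['side'] [ 0.4682 -0.255  11.9198] [0.892]
hex_block ['wrist'] [ 0.4681 -0.2546  4.5669] [0.94]
hex_block ['side', 'wrist'] [ 0.4681 -0.2547  6.4687] [0.888 0.939]
square_block ['scene'] [  0.4694  -0.252  -33.8909] [0.823]
square_block ['side'] [ 0.4712 -0.2541 54.2355] [0.834]
square_block ['wrist'] [  0.4695  -0.2539 -35.209 ] [0.933]
square_block ['scene', 'side', 'wrist'] [  0.47    -0.2533 -34.9958] [0.799 0.812 0.931]
disc ['scene'] [ 0.4712 -0.2547  6.4036] [0.661]
disc ['side'] [ 0.4739 -0.2574  7.3905] [0.803]
disc ['wrist'] [ 0.4734 -0.2615 15.0734] [0.517]
disc ['scene', 'side', 'wrist'] [ 0.4733 -0.2572  6.6501] [0.631 0.8   0.507]
check_plate ['scene'] [ 0.4713 -0.2528 12.7963] [0.876]
check_plate ['side'] [ 0.4733 -0.2534  3.1702] [0.907]
check_plate ['wrist'] [ 0.4719 -0.2527  8.6544] [0.98]
check_plate ['scene', 'side', 'wrist'] [ 0.4721 -0.2531 10.2209] [0.873 0.898 0.978]
[ 0.46694364 -0.34199827  0.25785146]
```

View pics/wrist2.png

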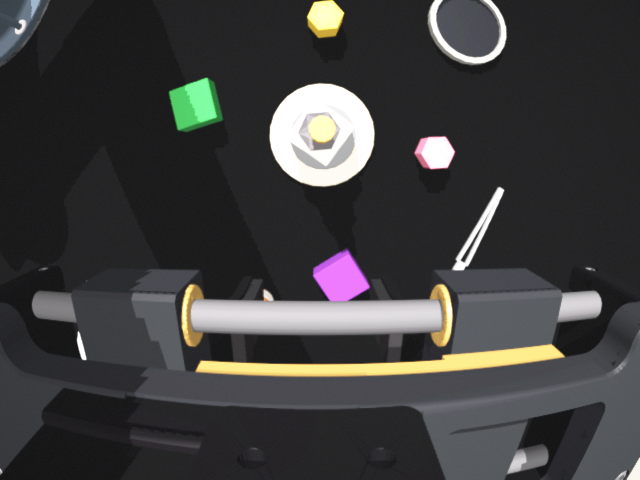

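The wrist picture shows the stack centred at about (322,130): pin yellow on top, hex, square turned about 55°, disc and plate. Now the pin grasp.

In the tool's units: 0.087 m is 0.116, 0.05 m is 0.0667.

play_rows:
  motion:
    - [[0.0533, 0.004, 0, 0, 0, 0], [0.1, 0.004, 0, 0, 0, 0], [0.116, 0.0047, 0.0267, 0, 0, 0], [0.116, 0.0047, 0.0667, 0, 0, 0], [0.116, 0.0047, 0.0933, 0, 0, 0], [0.116, 0.0047, 0.1067, 0, 0, 0], [0.116, 0.0047, 0.1067, 0, 0, 0], [0.116, 0.0047, 0.1067, 0, 0, 0]]

```text
time_s: 4.48
position: [0.4706, -0.2553, 0.1779]
tcp_rot: [[0.0, 1.0, -0.0], [1.0, -0.0, 0.0], [0.0, -0.0, -1.0]]
force: [0.3, 0.4, 0.8]
opening: 0.574
grasp_force: 0.0
```

```bash
python3 -c "
from h import *
s=bot.read_state();print(s['time_s'],s['position'],s['tcp_rot'])"
```

```text
4.4833 [ 0.47064594 -0.25533464  0.17787013] [[ 3.89963735e-04  9.99999899e-01 -2.21262976e-04]
 [ 9.99999909e-01 -3.89925263e-04  1.73891042e-04]
 [ 1.73804748e-04 -2.21330767e-04 -9.99999960e-01]]
```

In the tool's units: 0.057 m is 0.076, 0.052 m is 0.0693.

play_rows:
  motion:
    - [[0, 0, 0.0267, 0, 0, 0], [0, 0, 0.0533, 0, 0, 0], [0, 0, 0.0693, 0, 0, 0], [0, 0, 0.076, 0, 0, 0], [0, 0, 0.076, 0, 0, 0], [0, 0, 0.076, 0, 0, 0]]

```text
time_s: 4.98
position: [0.4712, -0.2557, 0.1219]
tcp_rot: [[0.0, 1.0, 0.002], [1.0, -0.0, -0.001], [-0.001, 0.002, -1.0]]
force: [0.6, -0.3, 0.4]
opening: 0.572
grasp_force: 0.0
```

play_rows:
  motion:
    - [[0, 0, 0, 0, 0, 0], [0, 0, 0, 0, 0, 0], [0, 0, 0, 0, 0, 0], [0, 0, 0, 0, 0, 0], [0, 0, 0, 0, 0, 0], [0, 0, 0, 0, 0, 0], [0, 0, 0, 0, 0, 0], [0, 0, 0, 0, 0, 0]]
  fingers: 0

```text
time_s: 5.65
position: [0.4707, -0.255, 0.1211]
tcp_rot: [[-0.0, 1.0, 0.0], [1.0, 0.0, -0.0], [-0.0, 0.0, -1.0]]
force: [0.4, 0.4, 2.3]
opening: 0.217
grasp_force: 30.0
```

```bash
python3 -c "
from h import *
s=bot.read_state();print(s['time_s'],s['position'],s['opening']*87,s['grasp_force'],s['force'])"
```

```text
5.65 [ 0.47065017 -0.25500723  0.12105044] 18.88259132524342 29.99501704238355 [0.36374752 0.35170401 2.28591644]
```

Pin gripped. Lift and travel to just short of the small tray.

In the tool's units: 0.13 m is 0.1733, -0.09 m is -0.12.

play_rows:
  motion:
    - [[0, 0, -0.0133, 0, 0, 0], [0, 0, -0.04, 0, 0, 0], [0, 0, -0.08, 0, 0, 0], [0, 0, -0.12, 0, 0, 0], [0.0267, 0, -0.1333, 0, 0, 0], [0.0733, 0.004, -0.1333, 0, 0, 0], [0.1267, 0.008, -0.1333, 0, 0, 0], [0.1733, 0.012, -0.1333, 0, 0, 0]]

```text
time_s: 6.32
position: [0.4789, -0.1233, 0.2216]
tcp_rot: [[0.002, 1.0, 0.0], [1.0, -0.002, 0.0], [0.0, 0.0, -1.0]]
force: [0.4, 0.6, -1.4]
opening: 0.218
grasp_force: 30.0
```

In the tool's units: 0.02 m is 0.0267.

play_rows:
  motion:
    - [[0.0267, 0, 0.0267, 0, 0, 0], [0.0267, 0, 0.0267, 0, 0, 0], [0.0267, 0, 0.0267, 0, 0, 0], [0.0267, 0, 0.0267, 0, 0, 0]]

```text
time_s: 6.65
position: [0.48, -0.1056, 0.2013]
tcp_rot: [[-0.0, 1.0, 0.001], [1.0, 0.0, -0.001], [-0.001, 0.001, -1.0]]
force: [0.3, 0.0, -1.2]
opening: 0.222
grasp_force: 30.0
```

```bash
cat > tr.py <<'E'
from h import *
import sys
n=sys.argv[2]; k,s,xy=TR[n]; caps={'wrist':snap('wrist','wrist'+sys.argv[1]+'.png')}
if len(sys.argv)>3: caps['side']=snap('side','side'+sys.argv[1]+'.png')
st=bot.read_state()
for cam,c in caps.items():
    m=mask_near(cam,c,n,xy,.01,cam=='wrist')
    if m is None: print(cam,'none'); continue
    yw=[0] if k=='round' else ([-.7,-.35,0,.35] if k=='square' else [-.35,0,.35])
    p,i=fit([(c,cam=='wrist',m)],prism(k,s),0,.011,xy,yw); print(n,cam,np.round(p,4),i)
R=np.array(st['tcp_rot']); print(st['time_s'],st['position'],'op',st['opening']*87,st['grasp_force'],'toolx heading',np.degrees(np.arctan2(R[1,0],R[0,0])))
E
python3 tr.py 3 small_round_tray side
```

```text
small_round_tray wrist [ 0.4797 -0.0119  9.4831] [0.96589233]
small_round_tray side [ 0.4833 -0.0118 -3.9021] [0.93538561]
6.75 [ 0.48024272 -0.10634678  0.2014939 ] op 18.733019544181055 29.9949641386047 toolx heading 89.9271679374776
```

View pics/side3.png

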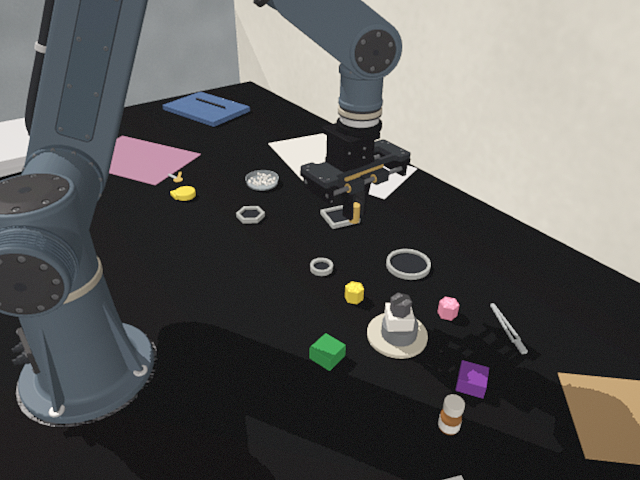

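Side picture: pin in the gripper at (355,212), rest of the stack undisturbed at (400,320).

In the tool's units: 0.15 m is 0.2, 0.145 m is 0.1933.

play_rows:
  motion:
    - [[0.0467, 0, 0, 0, 0, 0], [0.0933, 0, 0.0133, 0, 0, 0], [0.12, 0, 0.04, 0, 0, 0], [0.126, 0, 0.0867, 0, 0, 0], [0.126, 0, 0.1333, 0, 0, 0], [0.126, 0, 0.1733, 0, 0, 0], [0.126, 0, 0.1933, 0, 0, 0], [0.126, 0, 0.2, 0, 0, 0]]

```text
time_s: 7.52
position: [0.4786, -0.0109, 0.0485]
tcp_rot: [[0.001, 1.0, -0.004], [1.0, -0.001, 0.001], [0.001, -0.004, -1.0]]
force: [-0.5, 0.7, -0.6]
opening: 0.221
grasp_force: 30.0
```

In the tool's units: 0.0165 m is 0.022, 0.015 m is 0.02.

play_rows:
  motion:
    - [[0, 0, 0.008, 0, 0, 0], [0, 0, 0.0133, 0, 0, 0], [0, 0, 0.0173, 0, 0, 0], [0, 0, 0.02, 0, 0, 0], [0, 0, 0.022, 0, 0, 0], [0, 0, 0.022, 0, 0, 0], [0, 0, 0.022, 0, 0, 0]]

```text
time_s: 8.1
position: [0.4797, -0.0105, 0.0348]
tcp_rot: [[-0.0, 1.0, 0.001], [1.0, 0.0, -0.0], [-0.0, 0.001, -1.0]]
force: [-0.2, 1.1, -0.4]
opening: 0.219
grasp_force: 30.0
```

In the tool's units: 0.001 m is 0.0013, 0.0005 m is 0.0007.

play_rows:
  motion:
    - [[0, 0, 0.0007, 0, 0, 0], [0, 0, 0.0013, 0, 0, 0], [0, 0, 0.0013, 0, 0, 0], [0, 0, 0.0013, 0, 0, 0]]

```text
time_s: 8.43
position: [0.4798, -0.0105, 0.034]
tcp_rot: [[-0.0, 1.0, 0.001], [1.0, 0.0, -0.0], [-0.0, 0.001, -1.0]]
force: [-1.3, 0.1, 5.4]
opening: 0.222
grasp_force: 30.0
```

```bash
cat > st.py <<'E'
from h import *
s=bot.read_state();R=np.array(s['tcp_rot']);print(s['time_s'],s['position'].round(4) if hasattr(s['position'],'round') else s['position'],'op',s['opening']*87,s['grasp_force'],np.round(s['force'],2),'hdg',np.degrees(np.arctan2(R[1,0],R[0,0])))
E
python3 st.py
```

```text
8.4333 [ 0.4798 -0.0105  0.034 ] op 19.28726826770361 29.994892948307097 [-1.28  0.11  5.37] hdg 90.00557696422217
```

Contact felt (about 5 N). Release, rise, go back to view the stack.

play_rows:
  motion:
    - [[0, 0, 0, 0, 0, 0], [0, 0, 0, 0, 0, 0], [0, 0, 0, 0, 0, 0], [0, 0, 0, 0, 0, 0], [0, 0, 0, 0, 0, 0], [0, 0, 0, 0, 0, 0]]
  fingers: 0.045

```text
time_s: 8.93
position: [0.4794, -0.0104, 0.0332]
tcp_rot: [[0.0, 1.0, -0.0], [1.0, -0.0, 0.0], [0.0, -0.0, -1.0]]
force: [-0.3, -0.1, 0.2]
opening: 0.5
grasp_force: 0.0
```

In the tool's units: -0.2 m is -0.2667, -0.17 m is -0.2267.

play_rows:
  motion:
    - [[0, 0, -0.02, 0, 0, 0], [0, 0, -0.0667, 0, 0, 0], [0, 0, -0.12, 0, 0, 0], [0, 0, -0.1733, 0, 0, 0], [0, 0, -0.2267, 0, 0, 0], [-0.04, 0, -0.2667, 0, 0, 0], [-0.0933, 0, -0.2667, 0, 0, 0], [-0.1467, 0, -0.2667, 0, 0, 0]]
  fingers: 0.06

```text
time_s: 9.6
position: [0.4806, -0.1214, 0.2362]
tcp_rot: [[-0.003, 1.0, 0.006], [1.0, 0.003, -0.003], [-0.003, 0.006, -1.0]]
force: [0.6, -0.2, -0.2]
opening: 0.688
grasp_force: 0.0
```

In the tool's units: -0.21 m is -0.28, -0.19 m is -0.2533.

play_rows:
  motion:
    - [[-0.0533, -0.0027, 0, 0, 0, 0], [-0.1067, -0.0053, 0, 0, 0, 0], [-0.16, -0.0093, 0, 0, 0, 0], [-0.2133, -0.0133, 0, 0, 0, 0], [-0.2533, -0.0147, 0, 0, 0, 0], [-0.28, -0.0147, 0, 0, 0, 0], [-0.28, -0.0147, 0, 0, 0, 0], [-0.28, -0.0147, 0, 0, 0, 0]]

```text
time_s: 10.27
position: [0.4679, -0.3309, 0.2328]
tcp_rot: [[0.002, 1.0, -0.001], [1.0, -0.002, 0.001], [0.001, -0.001, -1.0]]
force: [0.1, 0.1, -0.8]
opening: 0.689
grasp_force: 0.0
```

```bash
python3 s.py 4 hex_block,square_block; python3 st.py
```

```text
hex_block ['scene'] [ 0.4665 -0.2536 14.024 ] [0.938]
hex_block ['side'] [ 0.47   -0.2547  7.68  ] [0.941]
hex_block ['wrist'] [ 0.4683 -0.2545  4.8198] [0.942]
hex_block ['scene', 'side', 'wrist'] [ 0.4685 -0.2543  5.9813] [0.886 0.895 0.941]
square_block ['scene'] [  0.4701  -0.2502 -37.3641] [0.739]
square_block ['side'] [ 0.4698 -0.2558 54.719 ] [0.881]
square_block ['wrist'] [  0.4691  -0.2538 -34.7819] [0.945]
square_block ['scene', 'side', 'wrist'] [  0.4698  -0.2541 -35.7591] [0.704 0.841 0.943]
[ 0.46869374 -0.32967177  0.2335158 ]
10.7167 [ 0.4687 -0.3297  0.2335] op 59.77203353046859 0.0 [ 0.3   0.13 -0.18] hdg 90.06425791684823
```

View pics/wrist4.png

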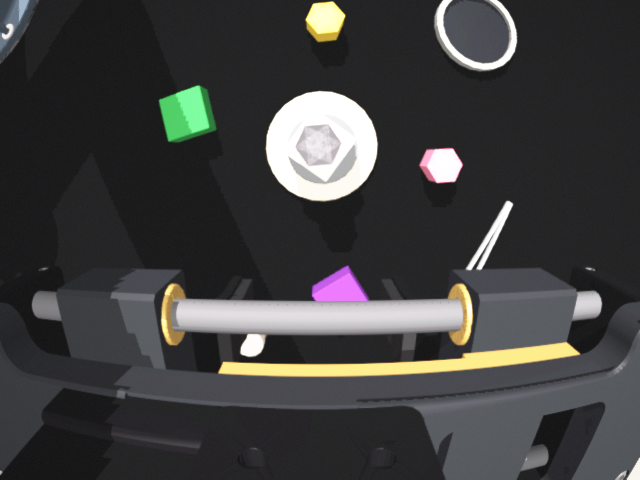

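View pics/side4.png

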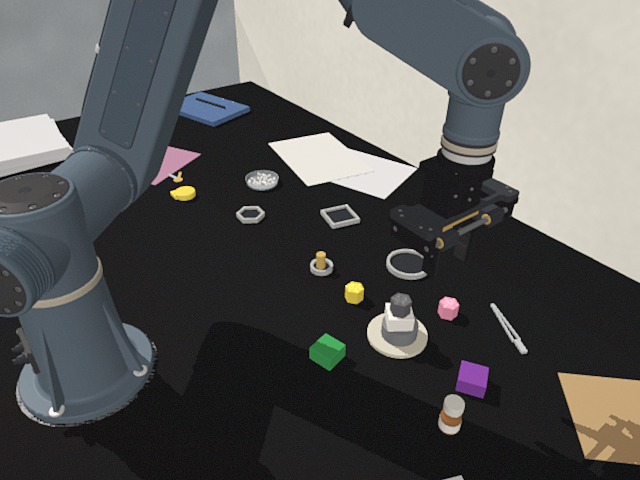

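Wrist picture: hex at (319,145) bare on the square block; side picture: pin stands in its small tray at (321,262). Now grip the hex on flats (tool turned +24.5°).

In the tool's units: 0.105 m is 0.14, 0.06 m is 0.08, 24.5 degrees is 0.4083.

play_rows:
  motion:
    - [[0.04, 0, 0, 0, 0, 0.1], [0.08, 0, 0.0133, 0, 0, 0.2], [0.1, 0, 0.04, 0, 0, 0.3], [0.1, 0, 0.08, 0, 0, 0.4083], [0.1, 0, 0.12, 0, 0, 0.4083], [0.1, 0, 0.14, 0, 0, 0.4083], [0.1, 0, 0.14, 0, 0, 0.4083], [0.1, 0, 0.14, 0, 0, 0.4083]]

```text
time_s: 11.38
position: [0.4683, -0.255, 0.1279]
tcp_rot: [[0.414, 0.91, -0.001], [0.91, -0.414, 0.001], [0.0, -0.002, -1.0]]
force: [0.3, -0.4, 0.2]
opening: 0.687
grasp_force: 0.0
```

In the tool's units: 0.0375 m is 0.05, 0.033 m is 0.044.

play_rows:
  motion:
    - [[0, 0, 0.016, 0, 0, 0], [0, 0, 0.032, 0, 0, 0], [0, 0, 0.044, 0, 0, 0], [0, 0, 0.05, 0, 0, 0], [0, 0, 0.05, 0, 0, 0], [0, 0, 0.05, 0, 0, 0]]

```text
time_s: 11.88
position: [0.4688, -0.2557, 0.0914]
tcp_rot: [[0.415, 0.91, 0.001], [0.91, -0.415, -0.001], [-0.0, 0.001, -1.0]]
force: [-0.1, 0.9, -0.4]
opening: 0.691
grasp_force: 0.0
```

```bash
python3 st.py
```

```text
11.8833 [ 0.4688 -0.2557  0.0914] op 60.07618119595101 0.0 [-0.12  0.87 -0.39] hdg 65.4995693329654
```

play_rows:
  motion:
    - [[0, 0, 0, 0, 0, 0], [0, 0, 0, 0, 0, 0], [0, 0, 0, 0, 0, 0], [0, 0, 0, 0, 0, 0], [0, 0, 0, 0, 0, 0], [0, 0, 0, 0, 0, 0], [0, 0, 0, 0, 0, 0]]
  fingers: 0

```text
time_s: 12.47
position: [0.4685, -0.2555, 0.091]
tcp_rot: [[0.415, 0.91, 0.0], [0.91, -0.415, -0.0], [-0.0, 0.0, -1.0]]
force: [0.5, -0.3, 1.6]
opening: 0.368
grasp_force: 30.0
```

In the tool's units: -0.12 m is -0.16, -0.11 m is -0.1467, -19.5 degrees is -0.325.

play_rows:
  motion:
    - [[0, 0, -0.0133, 0, 0, 0], [0, 0, -0.04, 0, 0, 0], [0, 0, -0.08, 0, 0, -0.1], [0, 0, -0.12, 0, 0, -0.2], [0, 0, -0.1467, 0, 0, -0.2833], [0, 0, -0.16, 0, 0, -0.325], [0, 0, -0.16, 0, 0, -0.325], [0, 0, -0.16, 0, 0, -0.325]]

```text
time_s: 13.13
position: [0.4684, -0.2553, 0.2114]
tcp_rot: [[0.088, 0.996, 0.001], [0.996, -0.088, -0.001], [-0.001, 0.001, -1.0]]
force: [-0.6, -0.5, -3.0]
opening: 0.363
grasp_force: 30.0
```

```bash
python3 st.py
```

```text
13.1333 [ 0.4684 -0.2553  0.2114] op 31.605812333430983 29.99250955414027 [-0.58 -0.54 -3.  ] hdg 84.92648138409798
```

Opening 31.6 mm: hex held on its flats. Travel toward the hex tray.

In the tool's units: 0.3 m is 0.4, 0.26 m is 0.3467.

play_rows:
  motion:
    - [[0.0267, -0.0027, 0, 0, 0, 0], [0.08, -0.008, 0, 0, 0, 0], [0.1333, -0.0133, 0, 0, 0, 0], [0.1867, -0.0187, 0, 0, 0, 0], [0.24, -0.024, 0, 0, 0, 0], [0.2933, -0.028, 0, 0, 0, 0], [0.3467, -0.0333, 0, 0, 0, 0], [0.4, -0.0373, 0, 0, 0, 0]]

```text
time_s: 13.8
position: [0.465, 0.0478, 0.2095]
tcp_rot: [[0.089, 0.996, -0.004], [0.996, -0.089, 0.001], [0.0, -0.004, -1.0]]
force: [-0.4, -0.4, -2.2]
opening: 0.368
grasp_force: 30.0
```

In the tool's units: 0.115 m is 0.1533, -0.004 m is -0.0053.

play_rows:
  motion:
    - [[0.0533, -0.0053, 0, 0, 0, 0], [0.1067, -0.0107, 0, 0, 0, 0], [0.14, -0.0133, 0, 0, 0, 0], [0.1533, -0.0147, 0, 0, 0, 0], [0.1533, -0.0147, 0, 0, 0, 0], [0.1533, -0.0147, 0, 0, 0, 0]]

```text
time_s: 14.3
position: [0.4651, 0.161, 0.2099]
tcp_rot: [[0.086, 0.996, -0.002], [0.996, -0.086, -0.001], [-0.001, -0.002, -1.0]]
force: [0.1, -0.6, -1.7]
opening: 0.368
grasp_force: 30.0
```

```bash
python3 tr.py 5 hex_tray side; python3 st.py
```

```text
hex_tray wrist [  0.465    0.2567 -34.2203] [0.97364478]
hex_tray side [ 0.4669  0.2556 26.1408] [0.91009139]
14.4 [0.46559531 0.15998415 0.21030165] op 31.713821501197565 29.99214487586869 toolx heading 84.90601710927568
14.5 [0.4659 0.1599 0.2106] op 31.619230860127264 29.99241530400468 [ 0.7   0.22 -1.6 ] hdg 84.85589900470207
```

View pics/wrist5.png

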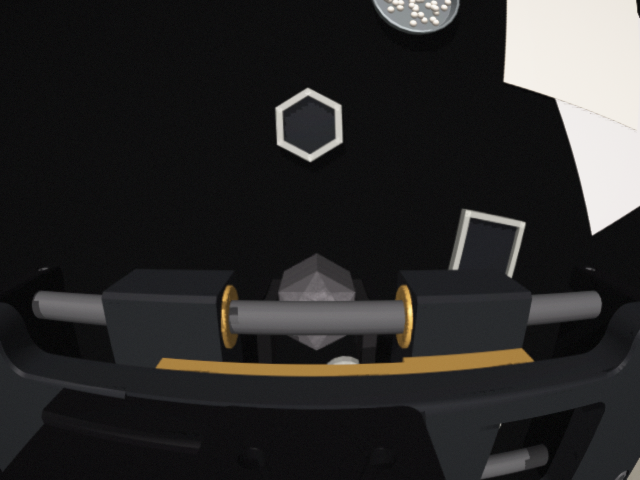

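The wrist picture shows the hex in the jaws at (317,300), its corners lined up with the hex tray at (309,125).

In the tool's units: 0.16 m is 0.2133, -0.009 m is -0.012.

play_rows:
  motion:
    - [[0.0467, -0.004, 0, 0, 0, 0], [0.0933, -0.008, 0.0133, 0, 0, 0], [0.12, -0.0107, 0.0467, 0, 0, 0], [0.1273, -0.012, 0.0933, 0, 0, 0], [0.1273, -0.012, 0.14, 0, 0, 0], [0.1273, -0.012, 0.18, 0, 0, 0], [0.1273, -0.012, 0.2067, 0, 0, 0], [0.1273, -0.012, 0.2133, 0, 0, 0]]

```text
time_s: 15.17
position: [0.4635, 0.2555, 0.0476]
tcp_rot: [[0.089, 0.996, -0.006], [0.996, -0.089, -0.002], [-0.003, -0.006, -1.0]]
force: [-0.8, -0.6, -1.8]
opening: 0.361
grasp_force: 30.0
```

In the tool's units: 0.0175 m is 0.0233, 0.016 m is 0.0213.

play_rows:
  motion:
    - [[0, 0, 0.0067, 0, 0, 0], [0, 0, 0.0133, 0, 0, 0], [0, 0, 0.0187, 0, 0, 0], [0, 0, 0.0213, 0, 0, 0], [0, 0, 0.0233, 0, 0, 0], [0, 0, 0.0233, 0, 0, 0], [0, 0, 0.0233, 0, 0, 0], [0, 0, 0.0233, 0, 0, 0]]

```text
time_s: 15.83
position: [0.4654, 0.2575, 0.0338]
tcp_rot: [[0.087, 0.996, 0.001], [0.996, -0.087, 0.0], [0.0, 0.001, -1.0]]
force: [0.2, -0.4, -1.9]
opening: 0.364
grasp_force: 30.0
```

```bash
python3 st.py
```

```text
15.8333 [0.4654 0.2575 0.0338] op 31.6977926620515 29.992406726523768 [ 0.18 -0.45 -1.88] hdg 85.01002141917786
```

In the tool's units: 0.0022 m is 0.0029, -0.0015 m is -0.002.

play_rows:
  motion:
    - [[-0.0013, 0, 0.0008, 0, 0, 0], [-0.002, 0, 0.0016, 0, 0, 0], [-0.002, 0, 0.0024, 0, 0, 0], [-0.002, 0, 0.0029, 0, 0, 0], [-0.002, 0, 0.0029, 0, 0, 0], [-0.002, 0, 0.0029, 0, 0, 0]]

```text
time_s: 16.33
position: [0.4651, 0.2558, 0.032]
tcp_rot: [[0.087, 0.996, 0.0], [0.996, -0.087, -0.0], [-0.0, 0.0, -1.0]]
force: [-0.9, -1.5, 5.1]
opening: 0.362
grasp_force: 30.0
```

```bash
python3 st.py
```

```text
16.3333 [0.4651 0.2558 0.032 ] op 31.53536429510225 29.99513720133109 [-0.89 -1.55  5.14] hdg 85.01051384983673
```

play_rows:
  motion:
    - [[0, 0, 0, 0, 0, 0], [0, 0, 0, 0, 0, 0], [0, 0, 0, 0, 0, 0], [0, 0, 0, 0, 0, 0], [0, 0, 0, 0, 0, 0], [0, 0, 0, 0, 0, 0]]
  fingers: 0.055

```text
time_s: 16.83
position: [0.465, 0.2558, 0.031]
tcp_rot: [[0.087, 0.996, -0.0], [0.996, -0.087, -0.0], [-0.0, -0.0, -1.0]]
force: [-0.2, -0.5, -0.0]
opening: 0.622
grasp_force: 0.0
```

In the tool's units: -0.19 m is -0.2533, -0.17 m is -0.2267.

play_rows:
  motion:
    - [[0, 0, -0.02, 0, 0, 0], [0, 0, -0.0667, 0, 0, 0], [0, 0, -0.12, 0, 0, 0], [0, 0, -0.1733, 0, 0, 0], [-0.0133, 0, -0.2267, 0, 0, 0], [-0.0533, 0, -0.2533, 0, 0, 0], [-0.1067, 0, -0.2533, 0, 0, 0], [-0.16, 0, -0.2533, 0, 0, 0]]
  fingers: 0.07

```text
time_s: 17.5
position: [0.4554, 0.1358, 0.2232]
tcp_rot: [[0.084, 0.996, 0.005], [0.996, -0.084, 0.0], [0.001, 0.005, -1.0]]
force: [0.5, -0.3, -1.4]
opening: 0.801
grasp_force: 0.0
```

In the tool's units: -0.32 m is -0.4267, 0.005 m is 0.0067.

play_rows:
  motion:
    - [[-0.0533, 0.0067, 0, 0, 0, 0], [-0.1067, 0.0133, 0, 0, 0, 0], [-0.16, 0.0187, 0, 0, 0, 0], [-0.2133, 0.024, 0, 0, 0, 0], [-0.2667, 0.0293, 0, 0, 0, 0], [-0.32, 0.0347, 0, 0, 0, 0], [-0.3733, 0.0413, 0, 0, 0, 0], [-0.4267, 0.048, 0, 0, 0, 0]]

```text
time_s: 18.17
position: [0.4619, -0.1875, 0.2211]
tcp_rot: [[0.088, 0.996, -0.0], [0.996, -0.088, 0.0], [0.0, -0.0, -1.0]]
force: [1.2, 0.3, -0.3]
opening: 0.808
grasp_force: 0.0
```

In the tool's units: -0.148 m is -0.1973, -0.14 m is -0.1867.

play_rows:
  motion:
    - [[-0.0533, 0.0053, 0, 0, 0, 0], [-0.1067, 0.0107, 0, 0, 0, 0], [-0.16, 0.0173, 0, 0, 0, 0], [-0.1867, 0.0213, 0, 0, 0, 0], [-0.1973, 0.024, 0, 0, 0, 0], [-0.1973, 0.024, 0, 0, 0, 0], [-0.1973, 0.024, 0, 0, 0, 0]]

```text
time_s: 18.75
position: [0.4671, -0.3333, 0.2206]
tcp_rot: [[0.087, 0.996, -0.001], [0.996, -0.087, 0.002], [0.002, -0.001, -1.0]]
force: [0.2, 1.1, 0.7]
opening: 0.805
grasp_force: 0.0
```

```bash
python3 s.py 6 square_block,disc; python3 st.py
```

```text
square_block ['scene'] [  0.467   -0.2536 -35.7488] [0.944]
square_block ['side'] [  0.4713  -0.2553 -32.7922] [0.961]
square_block ['wrist'] [ 0.4731 -0.2574 31.5029] [0.294]
square_block ['scene', 'side', 'wrist'] [  0.4696  -0.2541 -33.1138] [0.887 0.916 0.294]
disc ['scene'] [ 0.475  -0.2547  1.574 ] [0.681]
disc ['side'] [ 0.4722 -0.2581 17.4345] [0.767]
disc ['wrist'] [ 0.4738 -0.2627 21.0666] [0.49]
disc ['scene', 'side', 'wrist'] [ 0.4727 -0.2566 17.2149] [0.668 0.761 0.488]
[ 0.46773916 -0.3340351   0.22131928]
19.2 [ 0.4677 -0.334   0.2213] op 69.82549955453682 0.0 [-0.4   0.12  0.34] hdg 85.0500982613263
```

View pics/side6.png

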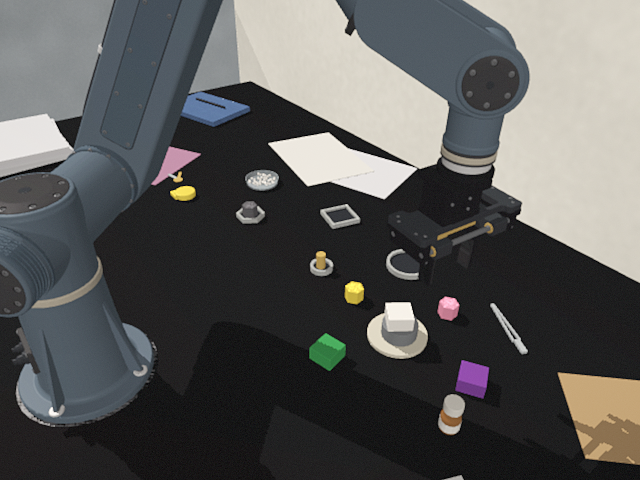

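View pics/wrist6.png

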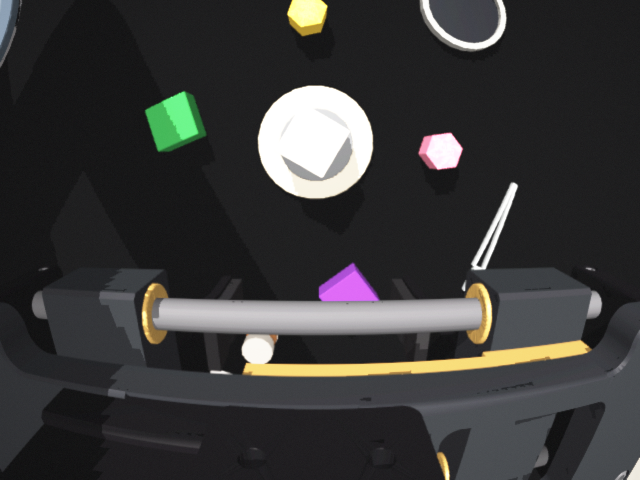

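Side picture: hex in its tray at (250,211), pin in its own; wrist: square block at (315,142) alone on the disc. Grip the square block.

In the tool's units: 0.12 m is 0.16, 0.0795 m is 0.106, 29.5 degrees is 0.4917.

play_rows:
  motion:
    - [[0.04, -0.0027, 0, 0, 0, 0.1], [0.08, -0.0053, 0, 0, 0, 0.2], [0.106, -0.0073, 0.0267, 0, 0, 0.3], [0.106, -0.0073, 0.0667, 0, 0, 0.4], [0.106, -0.0073, 0.1133, 0, 0, 0.4917], [0.106, -0.0073, 0.1533, 0, 0, 0.4917], [0.106, -0.0073, 0.16, 0, 0, 0.4917], [0.106, -0.0073, 0.16, 0, 0, 0.4917]]

```text
time_s: 19.87
position: [0.468, -0.254, 0.0995]
tcp_rot: [[0.566, 0.824, -0.004], [0.824, -0.566, 0.003], [0.0, -0.005, -1.0]]
force: [-0.2, 0.1, 1.0]
opening: 0.803
grasp_force: 0.0
```

In the tool's units: 0.0385 m is 0.0513, 0.034 m is 0.0453.

play_rows:
  motion:
    - [[0, 0, 0.016, 0, 0, 0], [0, 0, 0.032, 0, 0, 0], [0, 0, 0.0453, 0, 0, 0], [0, 0, 0.0513, 0, 0, 0], [0, 0, 0.0513, 0, 0, 0], [0, 0, 0.0513, 0, 0, 0]]

```text
time_s: 20.37
position: [0.4694, -0.2553, 0.0633]
tcp_rot: [[0.566, 0.824, 0.001], [0.824, -0.566, -0.001], [-0.0, 0.001, -1.0]]
force: [0.5, -0.4, 0.6]
opening: 0.806
grasp_force: 0.0
```

play_rows:
  motion:
    - [[0, 0, 0, 0, 0, 0], [0, 0, 0, 0, 0, 0], [0, 0, 0, 0, 0, 0], [0, 0, 0, 0, 0, 0], [0, 0, 0, 0, 0, 0], [0, 0, 0, 0, 0, 0], [0, 0, 0, 0, 0, 0]]
  fingers: 0

```text
time_s: 20.95
position: [0.4691, -0.2551, 0.0629]
tcp_rot: [[0.566, 0.824, 0.0], [0.824, -0.566, -0.0], [-0.0, 0.0, -1.0]]
force: [0.5, 0.6, 2.2]
opening: 0.513
grasp_force: 29.9
```

```bash
python3 st.py
```

```text
20.95 [ 0.4691 -0.2551  0.0629] op 44.609068342777384 29.928842782974243 [0.49 0.63 2.16] hdg 55.50593565981813
```

In the tool's units: -0.14 m is -0.1867, -0.12 m is -0.16, -20.6 degrees is -0.3433.

play_rows:
  motion:
    - [[0, 0, -0.0133, 0, 0, 0], [0, 0, -0.04, 0, 0, 0], [0, 0, -0.08, 0, 0, -0.1], [0, 0, -0.12, 0, 0, -0.2], [0, 0, -0.16, 0, 0, -0.3], [0, 0, -0.1867, 0, 0, -0.3433], [0, 0, -0.1867, 0, 0, -0.3433], [0, 0, -0.1867, 0, 0, -0.3433]]

```text
time_s: 21.62
position: [0.4691, -0.255, 0.2036]
tcp_rot: [[0.241, 0.97, 0.002], [0.97, -0.241, -0.001], [-0.001, 0.002, -1.0]]
force: [0.3, 0.0, -2.9]
opening: 0.512
grasp_force: 29.9
```

In the tool's units: 0.28 m is 0.3733, 0.248 m is 0.3307.

play_rows:
  motion:
    - [[0.0267, 0.0067, 0, 0, 0, 0], [0.0773, 0.0187, 0, 0, 0, 0], [0.128, 0.0307, 0, 0, 0, 0], [0.1787, 0.0427, 0, 0, 0, 0], [0.2293, 0.0547, 0, 0, 0, 0], [0.28, 0.0667, 0, 0, 0, 0], [0.3307, 0.0787, 0, 0, 0, 0], [0.3733, 0.0893, 0, 0, 0, 0]]

```text
time_s: 22.28
position: [0.6004, 0.0036, 0.1999]
tcp_rot: [[0.241, 0.971, -0.005], [0.971, -0.241, 0.002], [0.0, -0.005, -1.0]]
force: [0.3, -0.2, -1.7]
opening: 0.516
grasp_force: 29.9
```

In the tool's units: 0.026 m is 0.0347, 0.005 m is 0.0067.

play_rows:
  motion:
    - [[0.024, 0.0067, 0, 0, 0, 0], [0.0347, 0.0087, 0, 0, 0, 0], [0.0347, 0.0087, 0, 0, 0, 0], [0.0347, 0.0087, 0, 0, 0, 0], [0.0347, 0.0087, 0, 0, 0, 0]]

```text
time_s: 22.7
position: [0.6126, 0.0231, 0.2016]
tcp_rot: [[0.242, 0.97, -0.003], [0.97, -0.242, -0.0], [-0.001, -0.003, -1.0]]
force: [0.4, -0.7, -3.2]
opening: 0.514
grasp_force: 29.9
```

```bash
python3 tr.py 7 square_tray side; python3 st.py
```

```text
square_tray wrist [  0.6385   0.1219 -13.8425] [0.97283794]
square_tray side [  0.6413   0.1216 -10.1155] [0.86206075]
22.8 [0.61309279 0.02285832 0.20230593] op 44.71439706846529 29.932648837566376 toolx heading 75.97384622838742
22.9 [0.6135 0.0231 0.2027] op 44.79785251371157 29.93266135454178 [ 0.46 -0.02 -2.07] hdg 75.98706572288131
```

View pics/wrist7.png

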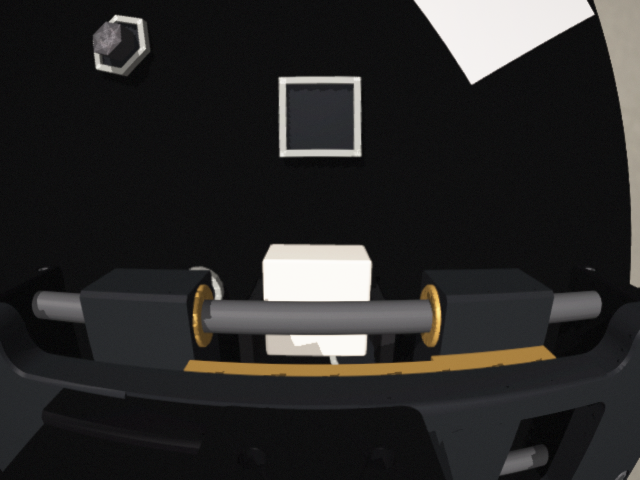

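Wrist picture: white block in jaws at (317,300), parallel with the square tray at (320,117). Lower it.

In the tool's units: 0.15 m is 0.2, 0.1015 m is 0.1353.

play_rows:
  motion:
    - [[0.0467, 0, 0, 0, 0, 0], [0.0933, 0, 0.0133, 0, 0, 0], [0.1267, 0, 0.04, 0, 0, 0], [0.1353, 0.0007, 0.0867, 0, 0, 0], [0.1353, 0.0007, 0.1333, 0, 0, 0], [0.1353, 0.0007, 0.1733, 0, 0, 0], [0.1353, 0.0007, 0.1933, 0, 0, 0], [0.1353, 0.0007, 0.2, 0, 0, 0]]

```text
time_s: 23.57
position: [0.6362, 0.1221, 0.0491]
tcp_rot: [[0.241, 0.97, -0.007], [0.971, -0.241, -0.0], [-0.002, -0.007, -1.0]]
force: [-0.6, -1.4, -2.2]
opening: 0.515
grasp_force: 29.9
```

In the tool's units: 0.019 m is 0.0253, 0.018 m is 0.024.

play_rows:
  motion:
    - [[0, 0, 0.008, 0, 0, 0], [0, 0, 0.0147, 0, 0, 0], [0, 0, 0.02, 0, 0, 0], [0, 0, 0.024, 0, 0, 0], [0, 0, 0.0253, 0, 0, 0], [0, 0, 0.0253, 0, 0, 0], [0, 0, 0.0253, 0, 0, 0], [0, 0, 0.0253, 0, 0, 0]]

```text
time_s: 24.23
position: [0.6391, 0.1229, 0.0342]
tcp_rot: [[0.24, 0.971, 0.001], [0.971, -0.24, 0.0], [0.0, 0.001, -1.0]]
force: [-0.9, -0.4, -2.1]
opening: 0.515
grasp_force: 29.9
```

```bash
python3 st.py
```

```text
24.2333 [0.6391 0.1229 0.0342] op 44.76810792400515 29.932672083377838 [-0.95 -0.43 -2.09] hdg 76.10484481231157
```

In the tool's units: 0.0026 m is 0.0035, -0.001 m is -0.0013.

play_rows:
  motion:
    - [[-0.0013, -0.0007, 0.0009, 0, 0, 0], [-0.002, -0.0007, 0.0019, 0, 0, 0], [-0.002, -0.0007, 0.0027, 0, 0, 0], [-0.002, -0.0007, 0.0035, 0, 0, 0], [-0.002, -0.0007, 0.0035, 0, 0, 0], [-0.002, -0.0007, 0.0035, 0, 0, 0]]

```text
time_s: 24.73
position: [0.6378, 0.1213, 0.0319]
tcp_rot: [[0.24, 0.971, 0.0], [0.971, -0.24, -0.0], [-0.0, 0.0, -1.0]]
force: [-2.2, -1.1, 5.3]
opening: 0.518
grasp_force: 29.9
```

```bash
python3 st.py
```

```text
24.7333 [0.6378 0.1213 0.0319] op 45.02405033671815 29.936753511428833 [-2.16 -1.07  5.27] hdg 76.10882439358936
```

play_rows:
  motion:
    - [[0, 0, 0, 0, 0, 0], [0, 0, 0, 0, 0, 0], [0, 0, 0, 0, 0, 0], [0, 0, 0, 0, 0, 0], [0, 0, 0, 0, 0, 0], [0, 0, 0, 0, 0, 0]]
  fingers: 0.065

```text
time_s: 25.23
position: [0.638, 0.1215, 0.0309]
tcp_rot: [[0.24, 0.971, 0.0], [0.971, -0.24, 0.0], [0.0, 0.0, -1.0]]
force: [-0.1, 0.2, 1.1]
opening: 0.74
grasp_force: 0.0
```

In the tool's units: -0.185 m is -0.2467, -0.165 m is -0.22.

play_rows:
  motion:
    - [[0, 0, -0.02, 0, 0, 0], [0, 0, -0.0667, 0, 0, 0], [0, 0, -0.12, 0, 0, 0], [0, 0, -0.1733, 0, 0, 0], [-0.0133, 0, -0.22, 0, 0, 0], [-0.0533, -0.0067, -0.2467, 0, 0, 0], [-0.1067, -0.0147, -0.2467, 0, 0, 0], [-0.16, -0.0227, -0.2467, 0, 0, 0]]
  fingers: 0.087

```text
time_s: 25.9
position: [0.5934, 0.0086, 0.2184]
tcp_rot: [[0.238, 0.971, 0.006], [0.971, -0.238, -0.001], [0.0, 0.006, -1.0]]
force: [0.5, -1.8, -0.4]
opening: 0.998
grasp_force: 0.0
```

In the tool's units: -0.32 m is -0.4267, -0.006 m is -0.008.

play_rows:
  motion:
    - [[-0.0533, -0.008, 0, 0, 0, 0], [-0.1067, -0.0147, 0, 0, 0, 0], [-0.16, -0.0227, 0, 0, 0, 0], [-0.2133, -0.0307, 0, 0, 0, 0], [-0.2667, -0.0373, 0, 0, 0, 0], [-0.32, -0.0453, 0, 0, 0, 0], [-0.3733, -0.0533, 0, 0, 0, 0], [-0.4267, -0.06, 0, 0, 0, 0]]

```text
time_s: 26.57
position: [0.4708, -0.2923, 0.2161]
tcp_rot: [[0.24, 0.971, 0.0], [0.971, -0.24, 0.0], [0.0, 0.0, -1.0]]
force: [1.1, -1.0, 0.0]
opening: 1.001
grasp_force: 0.0
```

In the tool's units: -0.056 m is -0.0747, -0.05 m is -0.0667.

play_rows:
  motion:
    - [[-0.04, -0.0053, 0, 0, 0, 0], [-0.0667, -0.0093, 0, 0, 0, 0], [-0.0747, -0.0107, 0, 0, 0, 0], [-0.0747, -0.0107, 0, 0, 0, 0], [-0.0747, -0.0107, 0, 0, 0, 0], [-0.0747, -0.0107, 0, 0, 0, 0]]

```text
time_s: 27.07
position: [0.4511, -0.3414, 0.2159]
tcp_rot: [[0.239, 0.971, -0.0], [0.971, -0.239, 0.001], [0.001, -0.001, -1.0]]
force: [-0.1, 0.7, -0.1]
opening: 1.0
grasp_force: 0.0
```

```bash
python3 s.py 8 disc; python3 st.py
```

```text
disc ['scene'] [ 0.4694 -0.2556 11.705 ] [0.968]
disc ['side'] [ 0.4742 -0.2573  2.3438] [0.974]
disc ['wrist'] [ 0.472  -0.2561 11.4931] [0.984]
disc ['scene', 'side', 'wrist'] [ 0.472  -0.2562 11.7553] [0.91  0.911 0.984]
[ 0.4512231  -0.34235291  0.21612248]
27.3667 [ 0.4512 -0.3424  0.2161] op 86.88894403683754 0.0 [ 0.51 -0.46  0.08] hdg 76.17779582739584
```

View pics/wrist8.png

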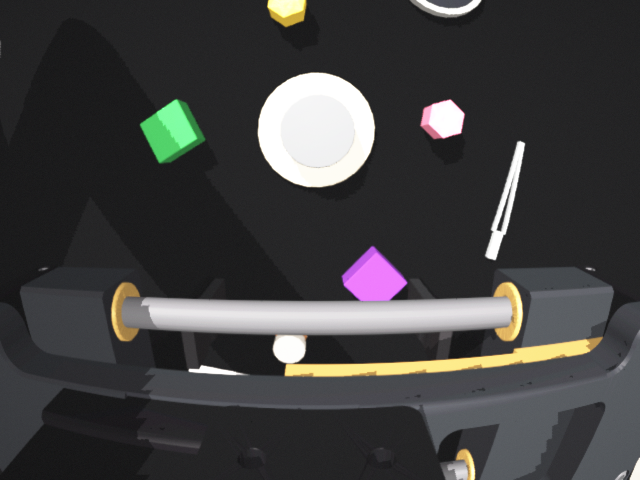

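View pics/scene8.png

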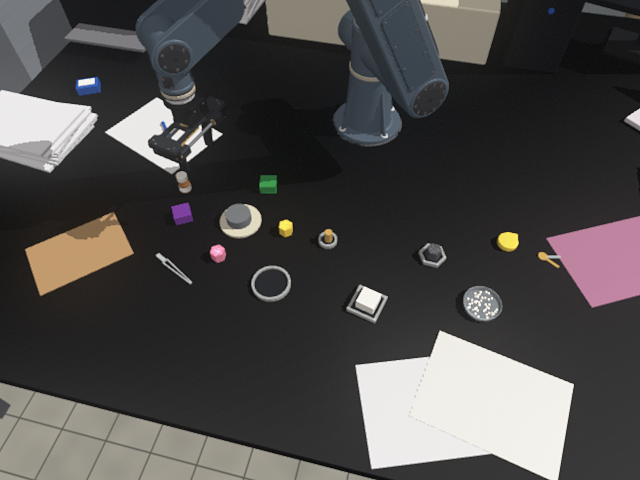

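Wrist picture: disc at (317,131) alone on the plate; the scene picture shows pin, hex and square each in its tray (328,238), (432,253), (367,302). Now the disc.

In the tool's units: 0.14 m is 0.1867, 0.035 m is 0.0467.

play_rows:
  motion:
    - [[0.0467, 0, 0, 0, 0, 0], [0.0933, 0, 0.0133, 0, 0, 0], [0.118, -0.0007, 0.04, 0, 0, 0], [0.118, -0.0007, 0.0867, 0, 0, 0], [0.118, -0.0007, 0.1333, 0, 0, 0], [0.118, -0.0007, 0.1733, 0, 0, 0], [0.118, -0.0007, 0.1867, 0, 0, 0], [0.118, -0.0007, 0.1867, 0, 0, 0]]

```text
time_s: 28.03
position: [0.4703, -0.2558, 0.0737]
tcp_rot: [[0.24, 0.971, -0.004], [0.971, -0.24, 0.004], [0.003, -0.005, -1.0]]
force: [0.5, 0.4, 0.2]
opening: 1.002
grasp_force: 0.0
```

In the tool's units: 0.041 m is 0.0547, 0.034 m is 0.0453.

play_rows:
  motion:
    - [[0, 0, 0.016, 0, 0, 0], [0, 0, 0.032, 0, 0, 0], [0, 0, 0.0453, 0, 0, 0], [0, 0, 0.0547, 0, 0, 0], [0, 0, 0.0547, 0, 0, 0], [0, 0, 0.0547, 0, 0, 0]]

```text
time_s: 28.53
position: [0.4718, -0.2574, 0.0355]
tcp_rot: [[0.24, 0.971, 0.0], [0.971, -0.24, -0.0], [-0.0, 0.0, -1.0]]
force: [-0.3, 0.2, 0.8]
opening: 1.0
grasp_force: 0.0
```

play_rows:
  motion:
    - [[0, 0, 0, 0, 0, 0], [0, 0, 0, 0, 0, 0], [0, 0, 0, 0, 0, 0], [0, 0, 0, 0, 0, 0], [0, 0, 0, 0, 0, 0], [0, 0, 0, 0, 0, 0], [0, 0, 0, 0, 0, 0]]
  fingers: 0

```text
time_s: 29.12
position: [0.4719, -0.2574, 0.0354]
tcp_rot: [[0.24, 0.971, 0.001], [0.971, -0.24, -0.001], [-0.0, 0.001, -1.0]]
force: [-1.0, -0.3, 3.2]
opening: 0.748
grasp_force: 30.0
```

```bash
python3 st.py
```

```text
29.1167 [ 0.4719 -0.2574  0.0354] op 65.06800285651262 30.001164078712463 [-0.96 -0.25  3.22] hdg 76.0972077118485
```

In the tool's units: -0.155 m is -0.2067, -0.15 m is -0.2.

play_rows:
  motion:
    - [[0, 0, -0.0133, 0, 0, 0], [0, 0, -0.04, 0, 0, 0], [0, 0, -0.08, 0, 0, 0], [0, 0, -0.1333, 0, 0, 0], [0, 0, -0.1733, 0, 0, 0], [0.0133, 0.0267, -0.2, 0, 0, 0], [0.0333, 0.0733, -0.2067, 0, 0, 0], [0.0533, 0.12, -0.2067, 0, 0, 0]]

```text
time_s: 29.78
position: [0.5693, -0.2402, 0.1932]
tcp_rot: [[0.242, 0.97, 0.003], [0.97, -0.242, -0.002], [-0.001, 0.003, -1.0]]
force: [0.4, -0.7, -2.7]
opening: 0.749
grasp_force: 30.0
```

In the tool's units: 0.038 m is 0.0507, 0.036 m is 0.048.

play_rows:
  motion:
    - [[0.0107, 0.0333, 0, 0, 0, 0], [0.0167, 0.048, 0, 0, 0, 0], [0.0167, 0.0507, 0, 0, 0, 0], [0.0167, 0.0507, 0, 0, 0, 0], [0.0167, 0.0507, 0, 0, 0, 0], [0.0167, 0.0507, 0, 0, 0, 0]]

```text
time_s: 30.28
position: [0.6066, -0.2368, 0.1896]
tcp_rot: [[0.241, 0.971, -0.003], [0.971, -0.241, 0.001], [0.0, -0.003, -1.0]]
force: [0.1, -0.2, -2.6]
opening: 0.75
grasp_force: 30.0
```

```bash
python3 tr.py 9 large_round_tray side; python3 st.py
```

```text
large_round_tray wrist [ 0.6383 -0.1149  5.3073] [0.98061735]
side none
30.3833 [ 0.60710791 -0.23711365  0.18994666] op 65.73279302772961 29.99903529882431 toolx heading 76.04168509332796
30.4833 [ 0.6076 -0.2372  0.1902] op 65.38753363520696 29.999217689037323 [-0.67 -0.03 -3.6 ] hdg 76.04967727949001
```

View pics/wrist9.png

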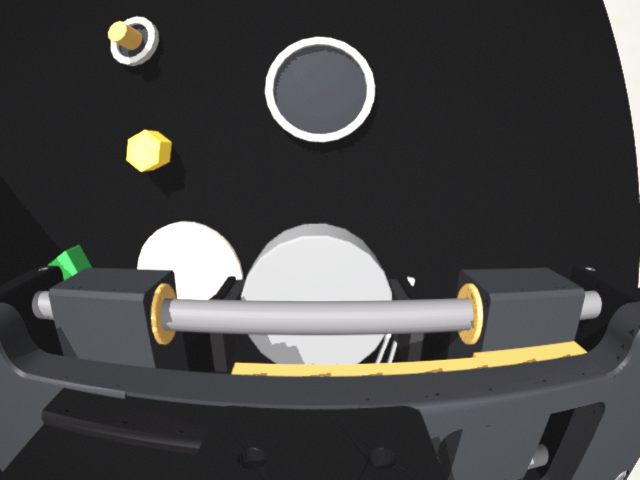

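Wrist picture: disc held at (318,295), large tray at (320,90) empty. Lower it.

In the tool's units: 0.138 m is 0.184, 0.13 m is 0.1733.

play_rows:
  motion:
    - [[0.0467, 0, 0, 0, 0, 0], [0.0933, 0, 0, 0, 0, 0], [0.14, 0, 0.0133, 0, 0, 0], [0.166, 0, 0.0467, 0, 0, 0], [0.166, 0, 0.0933, 0, 0, 0], [0.166, 0, 0.14, 0, 0, 0], [0.166, 0, 0.1733, 0, 0, 0], [0.166, 0, 0.184, 0, 0, 0]]

```text
time_s: 31.15
position: [0.6351, -0.115, 0.0478]
tcp_rot: [[0.24, 0.971, -0.008], [0.971, -0.24, 0.003], [0.001, -0.008, -1.0]]
force: [-0.6, 0.9, -2.1]
opening: 0.753
grasp_force: 30.0
```

In the tool's units: 0.018 m is 0.024, 0.017 m is 0.0227.

play_rows:
  motion:
    - [[0, 0, 0.0067, 0, 0, 0], [0, 0, 0.0133, 0, 0, 0], [0, 0, 0.0187, 0, 0, 0], [0, 0, 0.0227, 0, 0, 0], [0, 0, 0.024, 0, 0, 0], [0, 0, 0.024, 0, 0, 0], [0, 0, 0.024, 0, 0, 0], [0, 0, 0.024, 0, 0, 0]]

```text
time_s: 31.82
position: [0.6387, -0.1162, 0.0347]
tcp_rot: [[0.24, 0.971, 0.001], [0.971, -0.24, -0.0], [-0.0, 0.001, -1.0]]
force: [-0.1, -0.9, -2.8]
opening: 0.752
grasp_force: 30.0
```

```bash
python3 st.py
```

```text
31.8167 [ 0.6387 -0.1162  0.0347] op 65.42898788906597 29.999148845672607 [-0.14 -0.9  -2.78] hdg 76.09783452943189
```

In the tool's units: 0.0026 m is 0.0035, 0.002 m is 0.0027.

play_rows:
  motion:
    - [[0, 0, 0.0009, 0, 0, 0], [0, 0, 0.0019, 0, 0, 0], [0, 0, 0.0027, 0, 0, 0], [0, 0, 0.0035, 0, 0, 0], [0, 0, 0.0035, 0, 0, 0], [0, 0, 0.0035, 0, 0, 0]]

```text
time_s: 32.32
position: [0.6384, -0.1161, 0.0325]
tcp_rot: [[0.24, 0.971, 0.0], [0.971, -0.24, -0.0], [-0.0, 0.0, -1.0]]
force: [-2.4, 1.1, 4.7]
opening: 0.752
grasp_force: 30.0
```

```bash
python3 st.py
```

```text
32.3167 [ 0.6384 -0.1161  0.0325] op 65.39380418437193 30.000924468040466 [-2.4   1.05  4.72] hdg 76.10627852529137
```

play_rows:
  motion:
    - [[0, 0, 0, 0, 0, 0], [0, 0, 0, 0, 0, 0], [0, 0, 0, 0, 0, 0], [0, 0, 0, 0, 0, 0], [0, 0, 0, 0, 0, 0], [0, 0, 0, 0, 0, 0]]
  fingers: 0.087

```text
time_s: 32.82
position: [0.6384, -0.1161, 0.0312]
tcp_rot: [[0.24, 0.971, -0.0], [0.971, -0.24, 0.0], [0.0, -0.0, -1.0]]
force: [0.0, 0.9, 0.2]
opening: 0.989
grasp_force: 0.0
```

In the tool's units: -0.22 m is -0.2933, -0.2 m is -0.2667.

play_rows:
  motion:
    - [[0, 0, -0.02, 0, 0, 0], [0, 0, -0.0667, 0, 0, 0], [0, 0, -0.12, 0, 0, 0], [0, 0, -0.1733, 0, 0, 0], [-0.0267, 0, -0.2267, 0, 0, 0], [-0.0667, 0, -0.2667, 0, 0, 0], [-0.12, 0, -0.2933, 0, 0, 0], [-0.1733, 0, -0.2933, 0, 0, 0]]

```text
time_s: 33.48
position: [0.6105, -0.2392, 0.257]
tcp_rot: [[0.237, 0.971, 0.009], [0.971, -0.237, -0.005], [-0.002, 0.01, -1.0]]
force: [0.5, -0.7, -0.8]
opening: 0.999
grasp_force: 0.0
```

In the tool's units: -0.02 m is -0.0267.

play_rows:
  motion:
    - [[-0.0267, 0, 0, 0, 0, 0], [-0.0267, 0, 0, 0, 0, 0], [-0.0267, 0, 0, 0, 0, 0], [-0.0267, 0, 0, 0, 0, 0], [-0.0267, 0, 0, 0, 0, 0], [-0.0267, 0, 0, 0, 0, 0]]

```text
time_s: 33.98
position: [0.6036, -0.2559, 0.2507]
tcp_rot: [[0.238, 0.971, -0.001], [0.971, -0.238, 0.001], [0.001, -0.001, -1.0]]
force: [0.5, -0.6, 0.7]
opening: 1.002
grasp_force: 0.0
```

```bash
cat > f.py <<'E'
from h import *
caps={k:snap(k,k+'10.png') for k in ['scene','side','wrist']}
for n,k,s,h,xy in [('pin','round',.02,.034,(.48,-.011)),('hex_block','hex',.032,.028,(.465,.2565)),('square_block','square',.045,.028,(.638,.122)),('disc','round',.066,.028,(.638,-.115))]:
    for cam,c in caps.items():
        m=mask_near(cam,c,n,xy,.02,cam=='wrist')
        if m is None: continue
        p,i=fit([(c,cam=='wrist',m)],prism(k,s),.005,.005+h,xy,[-.5,-.25,0,.25] if k!='round' else [0]); print(n,cam,np.round(p,4),i.round(3))
a=caps['scene']['frame'][220:330,220:500]; b=caps['side']['frame'][160:300,200:480]
cv2.imwrite('pics/final.png',np.vstack([cv2.resize(v,None,fx=2.3,fy=2.3,interpolation=3) for v in (a,b)])[:,:,::-1])
E
python3 f.py; python3 st.py
```

```text
pin scene [ 4.76700e-01 -9.60000e-03  1.04344e+01] [0.887]
pin side [ 0.4819 -0.0119  2.2146] [0.913]
pin wrist [ 0.4786 -0.0106  5.2175] [0.924]
hex_block scene [  0.4605   0.2576 -39.3325] [0.94]
hex_block side [ 0.4689  0.2568 -5.4177] [0.879]
square_block scene [  0.6347   0.1237 -14.0951] [0.93]
square_block side [  0.641    0.1252 -20.0791] [0.949]
disc scene [ 0.6363 -0.1141  2.8283] [0.928]
disc side [ 0.6406 -0.1148  2.4883] [0.977]
disc wrist [ 0.6376 -0.115   8.1503] [0.975]
34.7333 [ 0.6033 -0.2577  0.2512] op 87.13078199890244 0.0 [ 0.21 -0.42  0.09] hdg 76.09296044205551
```

View pics/final.png

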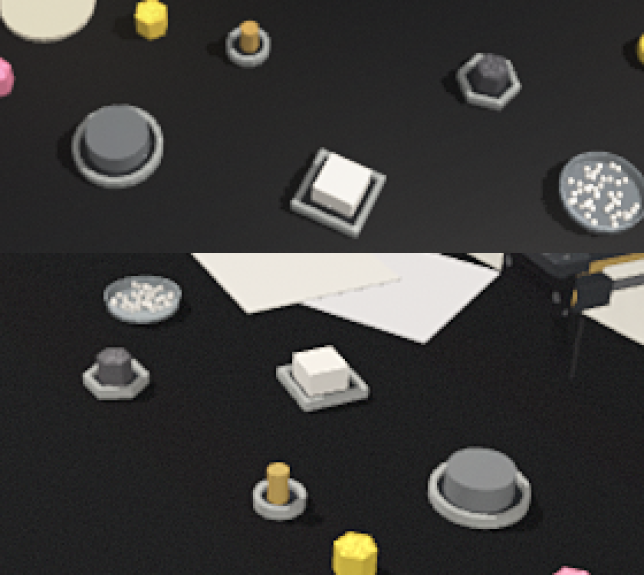

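All four pieces stand upright and centred in their trays, and the pellet dish is untouched: in the final composite, the top view shows the disc at (117,140), square (340,185), pin (249,38) and hex (490,73).

```bash
python3 -c "
from h import *
print(bot.hand_in())"
```

```text
the job is handed in; nothing more can be done
None
```

The stack is apart and the job is handed in at about 35 s: pin, hex block, square block and disc each stand upright in their own tray, every piece was set down before release, and the pellet dish was not touched.

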